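# Index the parts carousel and stow a carton on its empty sloping tray

### The job

Put the brown staples carton away on the blue three-tray parts carousel. First turn the carousel (the upright black grips are there for that) until its empty tray comes round to the yellow arrow at the front and the spring roller clicks into its notch; then lay the carton on that sloping tray, flat and lengthwise, down against the front lip, lowering it into place rather than dropping it. Leave the carousel at that stop and the other things on the bench where they are.

Things in the scene. Friction and masses are not known exactly. Their poses are not given: they have to be found in the camera images.
- carousel: Grey foot of the carousel, fixed to the bench. Origin on the turning axis at bench height; its -x axis points to the front, where a yellow arrow (153 to 178 mm from the axis, 42 mm high) marks the stop. Radius 150 mm, at the arrow 185 mm. The centre column carries a round dish (radius 60 mm, 212 to 226 mm high; tape roll in it up to 241 mm) over the trays' inner ends.
- deck (a joint): Turning angle, rad, growing anticlockwise from above. 0 (or 6.283) = empty tray at the arrow. A cam with a spring roller has stops every 2.094 rad (120 degrees) and draws the deck into the nearest one; it starts one stop away, near 2.09 or 4.19. Turning takes 4 N at a grip to break out and 7 N just before the ridge at 60 degrees; past it the spring helps.
- detent_arm (a joint): Swing of the spring-loaded roller arm beside the arrow, rad: about 0 when its brass roller sits in a notch of the cam (clicked in), up to 0.45 on the lobe between two stops.
- grip_a (a point): Point on the axis of an upright black grip (cylinder 20 mm across, from 50 to 118 mm above the bench, 120 mm from the turning axis), 98 mm above the bench. This grip stands 60 degrees anticlockwise, from above, of the empty tray; the grips stand midway between trays and are fixed to the deck.
- grip_b (a point): The same point on the grip 60 degrees clockwise of the empty tray.
- grip_c (a point): The same point on the third grip, 180 degrees from the empty tray.
- empty_tray (a point): The empty one of three blue trays, sloping down outward at 30 degrees. Origin mid-floor, 92 mm from the turning axis, 90 mm above the bench; x up the slope to the axis, y across, z square to the floor. Floor x -58 to 60 mm; front lip's inner face at x -55, 14 mm high; side lips at y -35 and 35, 6 mm high. With the carton against the lip the two origins coincide.
- carton: Brown closed carton of staples, 60 (x) x 110 (y) x 28 (z) mm, about 0.2 kg, lying flat on the bench on the robot's right. Origin at the centre of its underside. Grasp across the 60 mm side. Either end may go down to the lip.
- pliers: Bystander: pliers, 190 x 54 x 14 mm, lying. Origin at the centre of its underside; leave it alone.
- duct_tape: Bystander: grey roll of tape, 103 mm across, 48 mm high, lying flat. Origin at the centre of its underside; leave it alone.
- screwdriver: Bystander: black-handled screwdriver, 179 x 25 x 25 mm, lying. Origin at the centre of its underside; leave it alone.
- wrench: Bystander: open-ended wrench, 190 x 30 x 7 mm, lying. Origin at the centre of its underside; leave it alone.
- solvent_can: Bystander: flat dark solvent can, 58 x 95 x 168 mm, standing. Origin at the centre of its underside; leave it alone.
- marker: Bystander: white marker with black cap, 135 mm long, lying. Origin at the centre of its underside; leave it alone.
- scissors: Bystander: red-handled scissors, 87 x 199 x 9 mm, lying. Origin at the centre of its underside; leave it alone.
- drink_can: Bystander: drinks can, 66 mm across, 115 mm high, standing. Origin at the centre of its underside; leave it alone.
Mind the look-alikes: they are no part of the job. Several things look just like the carton: the one meant starts farthest to the robot's right.

How it is judged:
By the outcome, as a careful person would: the job done as asked, in the order asked, and still so for the second after the job is handed in, with the robot touching nothing.
It also fails if it takes over 58 s, if anything falls off the work surface, if the arm or the gripper's body presses on something with over 40 N, if the wrist force passes 120 N, or if a joint passes its speed limit or range.

### The arm

A 7-joint arm with a two-finger parallel gripper is mounted at the origin on a cart in front of the work surface, level with it; the furniture and walls round the work are solid. World frame = base frame: x ahead of the robot, y to its left, z up, the work surface at z = 0. Lengths are in m, angles in rad, forces in N, time in s.
With the tool pointing down it reaches from about 0.425 to 0.95 m from the base axis. Payload 4.7 kg.
Tool frame: the origin (TCP) lies between the finger pads; the fingertips stand 25 mm ahead of it and the grasp point (between the pads) lies 6 mm ahead of it; x points along the fingers, z is the direction in which the jaws open and shut, and the axes are right-handed (so a half turn about x gives the same grasp; the last joint's range is limited). The gripper opens to 85 mm and grips with 20 to 120 N. Pads are 22 mm wide; open, the fingers measure 114 mm over their backs; the gripper's body (76 mm by 85 mm) begins 54 mm behind the grasp point. The pads swing forward as they close: fully open they stand 13 mm farther back than shut.
Start: joints at [1.306, 0.469, -0.049, 1.532, 0.024, 1.141, -0.082], TCP at [0.158, -0.656, 0.256] pointing down, gripper open.
Joint ranges: [-2.59, 2.59], [-0.33, 1.99], [-1.39, 1.29], [0.1, 2.45], [-1.04, 4.18], [0.21, 1.99], [-2.66, 2.66]. Speed limits (rad/s): [2.57, 2.57, 3.14, 3.14, 3.14, 3.14, 3.14].

### API

Orientations are given as a 3x3 rotation matrix whose columns are the frame's x, y, z axes.
In Python, from rig import * gives the robot as it stands. Calls block until the motion is done:
- movep(position, orientation): joint-space move of the TCP to a pose.
- move_l(position, attitude=None, feed=0.15, until_force=None): straight line of the TCP; attitude=None keeps the orientation; feed is the mean speed in m/s. With until_force (N) it stops when the force on the tool has changed by that much, and returns True; else False.
- move_joints(angles): joint-space move.
- command_gripper(opening, newtons=None): finger opening in m; newtons is the grip in N (None keeps the last); returns when the fingers have stopped.
- sleep(seconds).
- inverse_kinematics(position, orientation): joint angles nearest the present ones, or None.
- sense(): the state.
- camera(name): name is "scene" or "side" or "wrist"; returns (picture, depth): 480x640x3 uint8, red, green, blue; 480x640 float32, m along the optical axis (not along the pixel's ray), 0 where there is no reading.
- camera_params(name): a dict with "K" (3x3 intrinsics, pixels), "position" and "rotation" of the camera in the world; the wrist camera has in their place "tool_from_camera" (4x4, takes a point from camera to tool coordinates, whose origin is the TCP and whose axes are the tool frame's). Camera axes: x right, y down, z forward; pixel columns grow to the right and rows downward; lengths in m; the calibration is good to about 2 mm. A picture is of the moment at which its call begins: read the wrist's pose just before it. camera_params takes no time and is no camera call.
A pose or a line that the arm cannot do raises Unreachable and nothing moves.
- finish_job(): hands the job in, once; it reports no verdict.
The state is a dict: "time_s": time; "joint_pos": joint angles; "qd": joint speeds; "joint_efforts": joint torques, N m; "position": TCP position; "tcp_rot": TCP orientation; "wrist_force": force on the tool from outside, world axes, zero at the start; "ft_torque": the same for the moment, N m; "finger_gap": finger opening in m.
Only numpy, scipy, OpenCV 4.12 (cv2) and the standard library are available. Lean on these libraries where they do the work, as an engineer would, in place of code of your own. Each camera call takes 0.05 s, during which the arm holds its last target. There are 200 camera calls.

## Working session

There is one attempt and no reset: what is moved stays moved. The work goes in short steps, each a Python script; the robot and the scene stay as the last script left them, time stands still between calls to the robot, and variables do not carry over. Pictures are saved under pics/ and viewed, about 8 in all and at most 12, crops included, and the job is handed in when it is done.

```bash
ls; mkdir -p pics
python3 - <<'E'
from rig import *
import cv2,numpy as np
s=sense();print(s['time_s'],s['position'],s['tcp_rot'])
for n in("scene","side"):
    p,d=camera(n);cv2.imwrite(f'pics/{n}1.png',p[:,:,::-1]);np.savez(f'{n}1.npz',p=p,d=d)
    c=camera_params(n);print(n,c)
E
```

```text
pics
0.0 [ 0.15758226 -0.65580657  0.25523718] [[-5.10048632e-04  9.72327422e-01  2.33621754e-01]
 [ 1.91129582e-03  2.33622305e-01 -9.72325545e-01]
 [-9.99998043e-01 -4.94130325e-05 -1.97756408e-03]]
scene {'K': array([[558.13480808,   0.        , 314.52548916],
       [  0.        , 558.13480808, 236.26019771],
       [  0.        ,   0.        ,   1.        ]]), 'position': array([-0.01638722,  0.72215315,  1.15003814]), 'rotation': array([[-0.82685444, -0.41008103,  0.38489646],
       [-0.56236553,  0.61200629, -0.55605154],
       [-0.00753287, -0.67622618, -0.73665556]])}
side {'K': array([[454.33363732,   0.        , 321.24260907],
       [  0.        , 454.33363732, 235.33953959],
       [  0.        ,   0.        ,   1.        ]]), 'position': array([ 0.35415037, -0.98099194,  0.83662749]), 'rotation': array([[ 0.97967895, -0.12691109,  0.15531492],
       [-0.20056508, -0.6263224 ,  0.75332191],
       [ 0.00167231, -0.76916437, -0.6390488 ]])}
```

View pics/scene1.png

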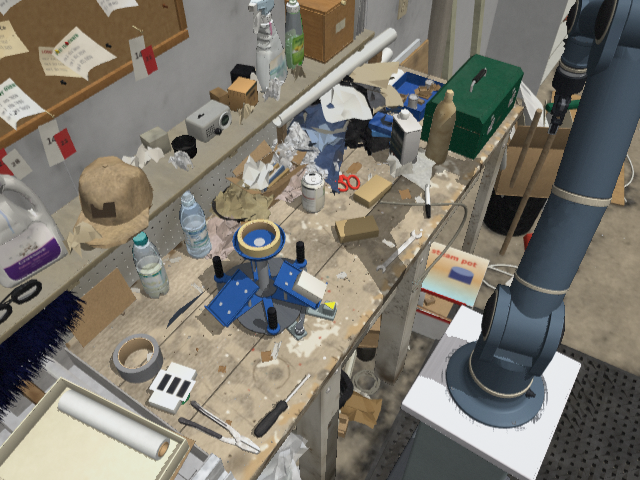

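View pics/side1.png

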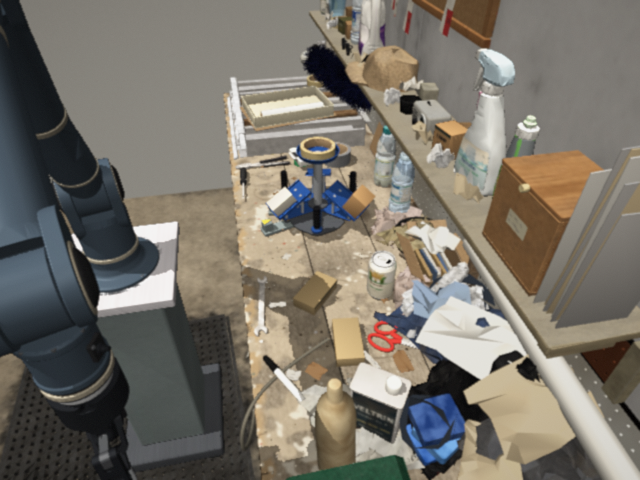

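```bash
cat > h.py <<'E'
from rig import *
import cv2,numpy as np
def world(n,u,v,d,r=1):
    c=camera_params(n);K=c['K'];w=d[v-r:v+r+1,u-r:u+r+1];z=np.median(w[w>0])
    return c['position']+c['rotation']@(z*np.linalg.inv(K)@[u,v,1])
def cloud(n,d):
    c=camera_params(n);K=c['K'];v,u=np.indices(d.shape)
    P=np.stack([(u-K[0,2])/K[0,0]*d,(v-K[1,2])/K[1,1]*d,d],-1)
    return P@c['rotation'].T+c['position']
E
python3 - <<'E'
from h import *
T=[]
for n,crop in(("scene",(190,350,180,420)),("side",(240,400,240,420))):
    z=np.load(n+'1.npz');p,d=z['p'],z['d'];a,b,c,e=crop
    T.append(cv2.resize(p[a:b,c:e,::-1],None,fx=3,fy=3,interpolation=cv2.INTER_CUBIC))
    P=cloud(n,d)
    L={'scene':[(357,229),(373,191),(328,308),(272,316),(216,262),(299,247),(232,300),(312,288),(262,225)],'side':[(315,290),(348,340),(318,218),(281,203),(355,200),(375,375)]}[n]
    for u,v in L: print(n,u,v,world(n,u,v,d).round(3))
    # carton-top clouds by height
    m=(abs(P[...,2]-.028)<.006)&(P[...,0]>.3)&(P[...,0]<1)&(P[...,1]<0)&(P[...,1]>-.7)
    h=cv2.cvtColor(p,cv2.COLOR_RGB2HSV);m&=(h[...,0]>10)&(h[...,0]<28)&(h[...,1]>70)
    k,l,st,ce=cv2.connectedComponentsWithStats(m.astype(np.uint8))
    for i in range(1,k):
        if st[i,4]>150:
            q=P[l==i][:,:2].astype(np.float32);print(n,ce[i].round(),st[i,4],cv2.minAreaRect(q))
cv2.imwrite('pics/c1.png',T[0]);cv2.imwrite('pics/c2.png',T[1])
E
```

```text
scene 357 229 [ 0.488 -0.212  0.028]
scene 373 191 [ 0.528 -0.369  0.03 ]
scene 328 308 [0.404 0.062 0.042]
scene 272 316 [0.471 0.19  0.109]
scene 216 262 [0.675 0.144 0.115]
scene 299 247 [ 0.536 -0.008  0.115]
scene 232 300 [0.584 0.196 0.089]
scene 312 288 [0.442 0.073 0.105]
scene 262 225 [0.583 0.066 0.231]
scene [372. 189.] 543 ((0.5360007286071777, -0.38107985258102417), (0.11605602502822876, 0.06464889645576477), 82.18878173828125)
scene [356. 227.] 670 ((0.4950157105922699, -0.2213163673877716), (0.11185438185930252, 0.06841567158699036), 48.029075622558594)
side 315 290 [ 0.494 -0.228  0.028]
side 348 340 [ 0.537 -0.388  0.026]
side 318 218 [ 0.542 -0.024  0.087]
side 281 203 [0.452 0.045 0.102]
side 355 200 [ 0.647 -0.012  0.124]
side 375 375 [ 0.538 -0.557  0.145]
side [315. 290.] 859 ((0.4963364899158478, -0.22208735346794128), (0.11412600427865982, 0.062365688383579254), 47.17847442626953)
side [348. 339.] 1142 ((0.5375692248344421, -0.3806367516517639), (0.11321557313203812, 0.06048574671149254), 82.59967803955078)
```

View pics/c1.png

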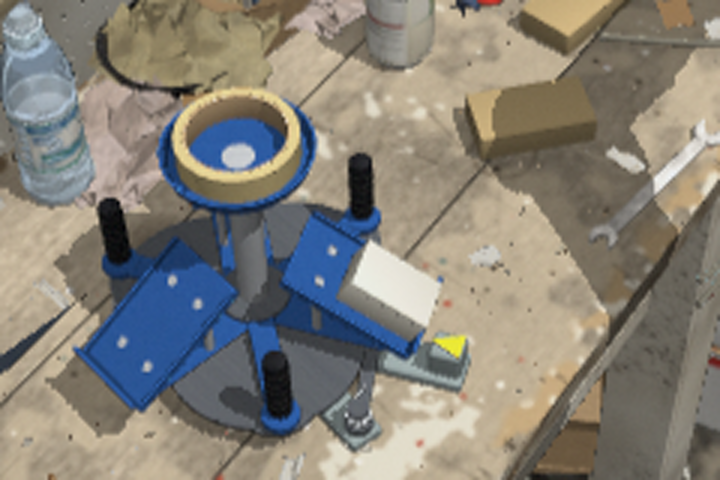

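View pics/c2.png

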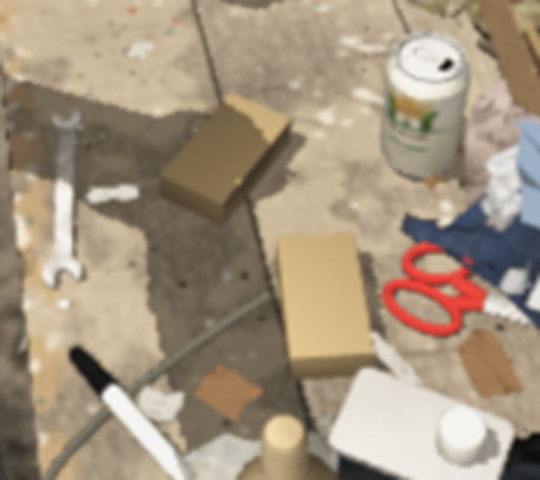

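Cartons that look alike are at scene (357,229), scene (373,191), and a third on the carousel's rear tray at side (355,200). The one meant is scene (373,191) / side (348,340): at y=-0.381 it is the farthest right, and the crop confirms a plain 110x60 carton. The white-box tray is at the arrow and the empty tray is at scene (232,300), so the deck is at about 4.19 and needs +120° anticlockwise using grip_a (the grip at scene (272,316)).

Run:
```python
from h import *
from scipy.optimize import least_squares
Q=[]
g0=np.array([[.471,.19],[.675,.144],[.536,-.008]])
for n in("scene","side"):
    z=np.load(n+'1.npz');p,d=z['p'],z['d'];P=cloud(n,d)
    m=(P[...,2]>.075)&(P[...,2]<.112)&(p.max(-1)<70);q=P[m]
    for k in range(3):
        a=q[np.hypot(*(q[:,:2]-g0[k]).T)<.022];print(n,k,len(a));Q+= [(k,x,y) for x,y,_ in a]
    if n=='scene':
        for u,v in[(440,130),(445,95),(445,110),(312,180),(406,115)]:print(u,v,world(n,u,v,d).round(3))
Q=np.array(Q)
def f(t):
    a=t[2]+np.array([0,-2,2])[Q[:,0].astype(int)]*np.pi/3
    return np.hypot(Q[:,1]-t[0]-.12*np.cos(a),Q[:,2]-t[1]-.12*np.sin(a))-.01
r=least_squares(f,[.561,.109,2.4],loss='soft_l1',f_scale=.002)
print(r.x,np.degrees(r.x[2]),np.std(r.fun),np.median(abs(r.fun)))
c=r.x[:2];a=np.array([.404,.062])-c;print('arrow dir',np.degrees(np.arctan2(a[1],a[0]))%360)
# feasibility
def R(t): z=np.array([np.cos(t),np.sin(t),0]);x=np.array([0,0,-1.]);return np.c_[x,np.cross(z,x),z]
for dg in(0,40,80,120):
    t=r.x[2]+np.radians(dg)
    for s in(0,np.pi):
        q=inverse_kinematics([*(c+.12*np.array([np.cos(t),np.sin(t)])),.104],R(t+np.pi/2+s));print(dg,s,None if q is None else np.round(q,2))
o=r.x[2]+np.pi/3;O=np.array([np.cos(o),np.sin(o),0])
tz=O*.5+[0,0,np.cos(np.pi/6)];tx=-O*np.cos(np.pi/6)+[0,0,.5];ty=np.cross(tz,tx)
for s in(1,-1):
    Rp=np.c_[-tz,np.cross(s*ty,-tz),s*ty]
    for h in(.033,.12):
        q=inverse_kinematics(np.array([*c,.09])+.092*O+h*tz,Rp);print('place',s,h,None if q is None else np.round(q,2))
for t in(-7.5,172.5):
    q=inverse_kinematics([.537,-.381,.033],R(np.radians(t)));print('pick',t,None if q is None else np.round(q,2))
```

```text
scene 0 84
scene 1 82
scene 2 69
440 130 [ 0.441 -0.597  0.144]
445 95 [ 0.454 -0.62   0.246]
445 110 [ 0.441 -0.606  0.209]
312 180 [ 0.65  -0.232  0.114]
406 115 [ 0.549 -0.583  0.163]
side 0 62
side 1 62
side 2 85
[0.56637023 0.10165314 2.39799907] 137.39522598993142 0.0015142254134372663 0.0009375848422012532
arrow dir 193.72382640431778
0 0 [-1.01  0.49  0.72  2.09 -0.48  0.73 -2.29]
0 3.141592653589793 [ 0.34  0.65 -1.06  2.02  0.73  0.91 -0.29]
40 0 [ 0.25  0.42 -0.7   2.14  0.42  0.71 -2.35]
40 3.141592653589793 [ 0.6   0.68 -1.23  2.13  0.82  0.94  0.42]
80 0 [ 0.48  0.46 -0.77  2.11  0.48  0.74 -1.52]
80 3.141592653589793 [ 0.74  0.66 -1.18  2.1   0.79  0.92  1.33]
120 0 [ 0.43  0.52 -0.62  1.97  0.42  0.79 -0.65]
120 3.141592653589793 [ 0.78  0.77 -1.18  1.95  0.85  1.03  2.12]
place 1 0.033 None
place 1 0.12 None
place -1 0.033 None
place -1 0.12 None
pick -7.5 [ 0.78  0.71 -0.33  1.73  0.32  0.76  0.16]
pick 172.5 [ 0.38  0.7   0.25  1.75 -0.24  0.72 -2.52]
```

```bash
cat >> h.py <<'E'
C=np.array([.5664,.1017]);PH=np.radians(137.4);o=PH+np.pi/3
O=np.array([np.cos(o),np.sin(o),0]);S30,C30=.5,np.cos(np.pi/6)
TZ=O*S30+[0,0,C30];TX=-O*C30+[0,0,S30];TY=np.cross(TZ,TX)
T0=np.array([*C,.09])+.092*O
def R(t): z=np.array([np.cos(t),np.sin(t),0]);x=np.array([0,0,-1.]);return np.c_[x,np.cross(z,x),z]
def place(tilt,a,htip,s,org=T0):
    "tilt: deg of tool back from vertical toward front; a along carton (neg to lip); htip tip height off floor"
    t=np.radians(tilt);x=-(O*np.sin(t)+np.array([0,0,np.cos(t)]));z=s*TY
    return org+a*TX+htip*TZ-.025*x, np.c_[x,np.cross(z,x),z]
def pick(cc,ax,tilt,a,htip,s):
    "ax: unit long axis of carton = tray x (up slope end) ; same relative pose as place"
    tx=np.array([*ax,0.]);tz=np.array([0,0,1.]);ty=np.cross(tz,tx);d=np.radians(30-tilt)
    # tool axis back-direction = tz*cos d + tx*sin d
    x=-(tz*np.cos(d)+tx*np.sin(d));z=s*ty
    return np.array([*cc,0.])+a*tx+htip*tz-.025*x, np.c_[x,np.cross(z,x),z]
E
python3 - <<'E'
from h import *
ax=np.array([np.cos(np.radians(82.4)),np.sin(np.radians(82.4))])
for tilt in(0,5,10,15,20,-5):
  for a in(-.03,-.015,0):
    for s in(1,-1):
      L=[]
      for h in(.013,.08):
        q=inverse_kinematics(*place(tilt,a,h,s));L.append(None if q is None else np.round(q,2).tolist())
      k=[]
      for e in(1,-1):
        q=inverse_kinematics(*pick((.537,-.381),e*ax,tilt,a,.013,s)); k.append(None if q is None else np.round(q[[0,6]],1))
      if any(x is not None for x in L):print(tilt,a,s,L,k)
E
```

```text
0 -0.03 1 [[0.68, 0.6, -1.17, 2.14, 0.74, 0.89, 0.93], [0.75, 0.38, -1.16, 2.16, 0.45, 0.88, 1.19]] [array([-0.3, -2.2]), array([1. , 0.6])]
0 -0.03 -1 [[0.38, 0.41, -0.75, 2.15, 0.42, 0.72, -1.91], [0.53, 0.27, -0.86, 2.17, 0.28, 0.82, -1.77]] [array([ 0.3, -0.4]), array([ 0.6, -2.2])]
0 -0.015 1 [[0.67, 0.61, -1.17, 2.11, 0.73, 0.92, 0.94], [0.74, 0.39, -1.16, 2.12, 0.46, 0.91, 1.19]] [array([-0.4, -2.3]), array([1. , 0.6])]
0 -0.015 -1 [[0.38, 0.42, -0.76, 2.12, 0.42, 0.75, -1.91], [0.52, 0.28, -0.86, 2.13, 0.28, 0.85, -1.78]] [array([ 0.2, -0.5]), array([ 0.6, -2.2])]
0 0 1 [[0.65, 0.61, -1.17, 2.07, 0.72, 0.94, 0.96], [0.73, 0.4, -1.16, 2.09, 0.46, 0.94, 1.18]] [array([-0.4, -2.3]), array([1. , 0.6])]
0 0 -1 [[0.38, 0.43, -0.77, 2.09, 0.42, 0.78, -1.91], [0.51, 0.29, -0.87, 2.1, 0.29, 0.87, -1.79]] [array([ 0.2, -0.5]), array([ 0.7, -2.2])]
5 -0.03 1 [[0.7, 0.56, -1.17, 2.2, 0.78, 0.78, 0.9], [0.79, 0.31, -1.15, 2.21, 0.42, 0.76, 1.24]] [array([-0.3, -2.1]), array([1. , 0.5])]
5 -0.03 -1 [[0.41, 0.37, -0.75, 2.21, 0.45, 0.61, -1.93], [0.57, 0.22, -0.88, 2.22, 0.26, 0.71, -1.75]]
[... 3342 characters left out ...]
[[0.35, 0.45, -0.73, 2.1, 0.4, 0.83, -1.9], [0.48, 0.31, -0.84, 2.11, 0.29, 0.92, -1.79]] [array([ 0.2, -0.6]), array([ 0.7, -2.2])]
-5 -0.015 1 [[0.64, 0.66, -1.18, 2.05, 0.7, 1.03, 0.96], [0.7, 0.46, -1.17, 2.07, 0.48, 1.03, 1.15]] [array([-0.4, -2.4]), array([1.1, 0.6])]
-5 -0.015 -1 [[0.35, 0.46, -0.74, 2.06, 0.4, 0.86, -1.89], [0.47, 0.32, -0.84, 2.08, 0.29, 0.95, -1.8]] [array([ 0.2, -0.6]), array([ 0.7, -2.1])]
-5 0 1 [[0.63, 0.67, -1.18, 2.02, 0.7, 1.06, 0.97], [0.69, 0.47, -1.17, 2.04, 0.48, 1.06, 1.15]] [array([-0.4, -2.4]), array([1.1, 0.6])]
-5 0 -1 [[0.35, 0.47, -0.75, 2.03, 0.4, 0.89, -1.89], [0.47, 0.34, -0.84, 2.05, 0.3, 0.98, -1.8]] [array([ 0.2, -0.6]), array([ 0.7, -2.1])]
```

Run:
```python
from h import *
def gp(deg,z):
    t=PH+np.radians(deg);return [*(C+.12*np.array([np.cos(t),np.sin(t)])),z],R(t-np.pi/2)
s=sense();move_l([.158,-.656,.42]);command_gripper(.06,30)
movep(*gp(0,.30));print(sense()['time_s'],sense()['joint_pos'].round(2))
print('hit',move_l(gp(0,.104)[0],feed=.1,until_force=10))
print(sense()['position'])
command_gripper(0.0,40);s=sense();print('gap',s['finger_gap'],s['wrist_force'].round(1))
for dg in range(12,121,12):
    move_l(*gp(dg,.104),feed=.08);s=sense();t=PH+np.radians(dg)
    print(dg,s['time_s'].__round__(1),s['wrist_force'].round(1),round(float(s['finger_gap']),4))
```

```text
4.8833 [ 0.38  0.31 -1.01  1.82  0.28  1.17  0.11]
hit False
[0.47833773 0.18304513 0.10441296]
gap 0.019158228655939302 [1.9 0.5 1.9]
12 7.9 [0.8 2.2 1.1] 0.0195
24 8.4 [1.4 1.7 2.6] 0.0188
36 8.8 [-0.2  0.9  5. ] 0.0193
48 9.3 [0.1 5.3 2.5] 0.0188
60 9.8 [0.4 0.8 6.5] 0.0189
72 10.2 [ 2.3 -3.4  7.2] 0.0192
84 10.7 [ 2.3 -1.7  6.5] 0.019
96 11.2 [ 2.2 -1.2  5.9] 0.0189
108 11.6 [ 2.7 -1.2  5.2] 0.0189
120 12.1 [ 0.3 -0.6  8.5] 0.0187
```

Run:
```python
from h import *
command_gripper(.05);sleep(.3)
p=sense()['position'];move_l([p[0],p[1],.33])
ax=np.array([np.cos(np.radians(82.4)),np.sin(np.radians(82.4))])
P,Rr=pick((.537,-.381),-ax,15,-.015,.013,1)
command_gripper(.085)
movep(P-.16*Rr[:,0],Rr)
q,d=camera("scene");np.savez('scene2.npz',p=q,d=d)
s=sense();w,wd=camera("wrist");np.savez('w2.npz',p=w,d=wd,pos=s['position'],R=s['tcp_rot'])
cv2.imwrite('pics/m2.png',np.hstack([cv2.resize(q[200:350,200:350,::-1],(400,400),interpolation=cv2.INTER_CUBIC),cv2.resize(w[:,:,::-1],(400,300)).copy() if 0 else cv2.copyMakeBorder(cv2.resize(w[:,:,::-1],(400,300)),0,100,0,0,0)]))
# grips refit
from scipy.optimize import least_squares
X=cloud('scene',d);m=(X[...,2]>.075)&(X[...,2]<.112)&(q.max(-1)<70);Q=X[m]
g=np.array([[C[0]+.12*np.cos(PH+k*2*np.pi/3),C[1]+.12*np.sin(PH+k*2*np.pi/3)] for k in range(3)])
L=[(k,*a[:2]) for k in range(3) for a in Q[np.hypot(*(Q[:,:2]-g[k]).T)<.025]];L=np.array(L)
f=lambda t:np.hypot(L[:,1]-t[0]-.12*np.cos(t[2]+L[:,0]*2*np.pi/3),L[:,2]-t[1]-.12*np.sin(t[2]+L[:,0]*2*np.pi/3))-.01
r=least_squares(f,[*C,PH],loss='soft_l1',f_scale=.002);print(r.x,np.degrees(r.x[2]),len(L))
# carton in wrist
M=camera_params('wrist');Tc=M['tool_from_camera'];K=M['K'];v,u=np.indices(wd.shape)
W=np.stack([(u-K[0,2])/K[0,0]*wd,(v-K[1,2])/K[1,1]*wd,wd],-1)@Tc[:3,:3].T+Tc[:3,3];W=W@s['tcp_rot'].T+s['position']
mm=(wd>0)&(abs(W[...,2]-.028)<.007)&(np.hypot(W[...,0]-.537,W[...,1]+.381)<.09)
k,l,st,ce=cv2.connectedComponentsWithStats(mm.astype(np.uint8))
for i in range(1,k):
    if st[i,4]>500:print(ce[i],st[i,4],W[l==i][:,2].mean(),cv2.minAreaRect(W[l==i][:,:2].astype(np.float32)))
print(s['time_s'],s['position'],Rr[:,2])
```

```text
[0.56615786 0.10099549 2.39523202] 137.23668576385074 234
[324.4920654  234.03330127] 8318 0.028202822075023597 ((0.5382463932037354, -0.3815997838973999), (0.10870256274938583, 0.06016553193330765), 82.52090454101562)
16.675 [ 0.53350927 -0.41223389  0.19212949] [ 0.99121554 -0.13225639  0.        ]
```

View pics/m2.png

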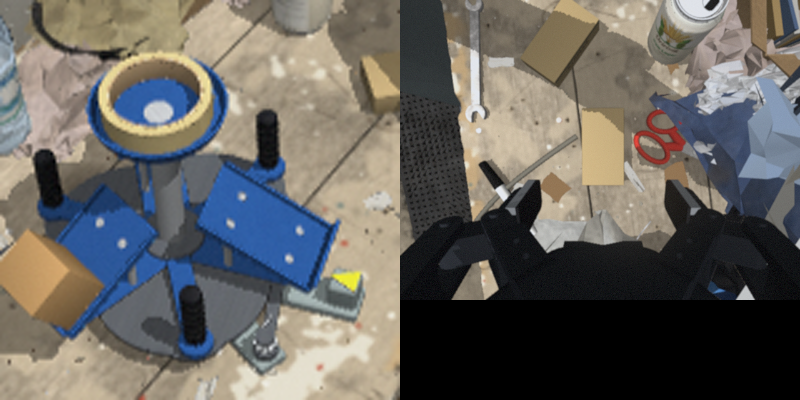

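The empty tray is now at the arrow (left crop around (270,225), arrow at (347,280)), and the grips refit to the stop angle within 0.2°. In the wrist view the carton sits alone between the fingers (right panel around (603,145)). It measures 109x60 mm, 28 mm high, at (0.538,-0.382), so I'm picking it.

Run:
```python
from h import *
a=np.radians(82.5);ax=np.array([np.cos(a),np.sin(a)])
P,Rr=pick((.5382,-.3816),-ax,15,-.015,.010,1)
move_l(P-.10*Rr[:,0],Rr)
print('hit',move_l(P,feed=.08,until_force=8))
command_gripper(0.0,45);s=sense();print('gap',s['finger_gap'],s['wrist_force'].round(1))
move_l(s['position']+[0,0,.06],feed=.08);sleep(.2);s=sense();print('gap',s['finger_gap'],s['wrist_force'].round(1),s['time_s'])
w,wd=camera("wrist");q,d=camera("side")
cv2.imwrite('pics/m3.png',np.hstack([cv2.resize(w[:,:,::-1],(400,300)),cv2.resize(q[220:400,220:460,::-1],(400,300))]))
move_l(s['position']+[0,0,.22],feed=.2)
Pp,Rp=place(15,-.015,.010,1,T0+.008*TX)
movep(Pp+.13*TZ+[0,0,.03],Rp)
s=sense();print(s['time_s'],s['finger_gap'],s['joint_pos'].round(2))
w,wd=camera("wrist");np.savez('w4.npz',p=w,d=wd,pos=s['position'],R=s['tcp_rot'])
q,d=camera("scene")
cv2.imwrite('pics/m4.png',np.hstack([cv2.resize(w[:,:,::-1],(400,300)),cv2.resize(q[180:330,200:400,::-1],(400,300))]))
```

```text
hit False
gap 0.05855343223679109 [-1.6 -0.8  4.1]
gap 0.05848184967938885 [ 1.  -0.1 -2.9] 20.1583
23.15 0.05853188150682318 [ 0.98 -0.13 -1.06  2.22 -0.25  0.74  1.95]
```

View pics/m3.png

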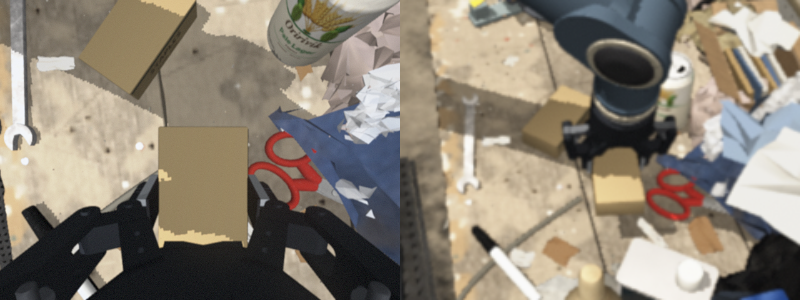

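View pics/m4.png

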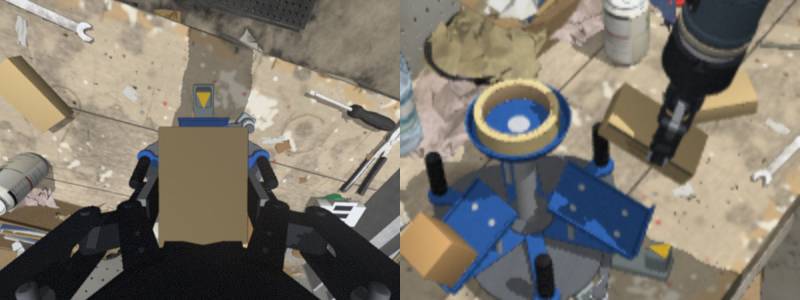

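The carton hangs level, centred in line with the lip and arrow (wrist view: carton centre x≈204, lip 204, arrow 203). I'm lowering it along the tray normal, then sliding it to the lip.

Run:
```python
from h import *
Pp,Rp=place(15,-.015,.010,1,T0+.008*TX)
def rep(n):
    s=sense();e=s['position']-Pp;print(n,round(s['time_s'],1),'x,y,z mm',(e@TX*1e3).round(1),(e@TY*1e3).round(1),(e@TZ*1e3).round(1),s['wrist_force'].round(1),round(float(s['finger_gap']),4));return s
move_l(Pp+.05*TZ,Rp,feed=.1);rep('above')
print(move_l(Pp+.012*TZ,feed=.05,until_force=6));rep('near');sleep(.2)
print(move_l(Pp-.006*TZ,feed=.02,until_force=5));s=rep('down')
print(move_l(s['position']-.016*TX,feed=.02,until_force=5));rep('slid')
q,d=camera("scene");w,_=camera('wrist')
cv2.imwrite('pics/m5.png',np.hstack([cv2.resize(w[:,:,::-1],(400,300)),cv2.resize(q[200:320,220:380,::-1],(400,300),interpolation=cv2.INTER_CUBIC)]))
```

```text
above 24.5 x,y,z mm 0.3 -0.1 50.2 [-0.1 -1.2 -1.7] 0.0591
False
near 25.4 x,y,z mm 0.1 0.0 12.1 [-0.2 -0.5 -2. ] 0.0588
True
down 26.2 x,y,z mm -0.0 -0.0 0.1 [-1.3 -0.3  6.6] 0.0589
True
slid 26.5 x,y,z mm -0.2 -0.0 0.1 [-0.6  0.5  3.3] 0.0587
```

View pics/m5.png

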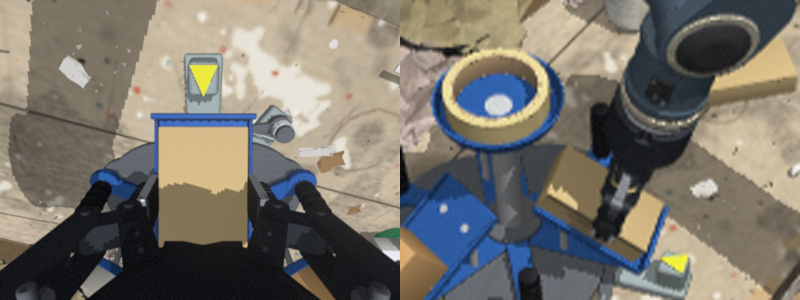

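The carton is down on the floor at the predicted height and centred (wrist (204,130), lip (203,120)), but the slide stopped early on force noise. I'm easing off the floor a little and sliding again.

Run:
```python
from h import *
Pp,Rp=place(15,-.015,.010,1,T0+.008*TX)
def rep(n):
    s=sense();e=s['position']-Pp;print(n,round(s['time_s'],1),'x,y,z mm',(e@TX*1e3).round(1),(e@TY*1e3).round(1),(e@TZ*1e3).round(1),s['wrist_force'].round(1),round(float(s['finger_gap']),4));return s
move_l(Pp+.0005*TZ,feed=.02);sleep(.3);rep('pre')
print(move_l(Pp-.014*TX+.0005*TZ,feed=.02,until_force=7));sleep(.2);s=rep('slid')
if abs((s['position']-Pp)@TX)>.004:
    move_l(s['position']-.0008*TZ,feed=.02,until_force=6);rep('set')
q,d=camera("scene");w,_=camera('wrist')
cv2.imwrite('pics/m6.png',np.hstack([cv2.resize(w[:,:,::-1],(400,300)),cv2.resize(q[200:320,220:380,::-1],(400,300),interpolation=cv2.INTER_CUBIC)]))
```

```text
pre 27.1 x,y,z mm -0.3 -0.0 0.5 [ 0.6 -0.4 -2.1] 0.0583
True
slid 27.9 x,y,z mm -7.1 0.1 0.2 [0.8 0.4 2.2] 0.059
set 28.1 x,y,z mm -7.1 0.2 0.0 [-5.6 -1.8 14.8] 0.0586
```

View pics/m6.png

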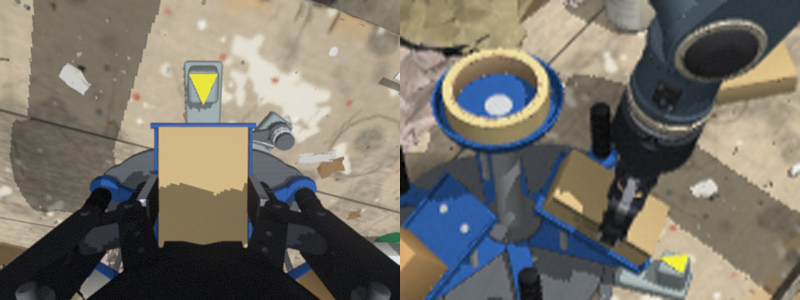

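The carton is against the lip (contact after 7 mm, 8 expected; the wrist view shows no gap at (204,126)). Releasing and backing out.

Run:
```python
from h import *
s=sense();x=s['tcp_rot'][:,0]
command_gripper(.072);sleep(.2);s=sense();print(s['finger_gap'],s['wrist_force'].round(1))
move_l(s['position']-.10*x,feed=.08);p=sense()['position'];move_l([p[0],p[1],.34])
s=sense();J=s['joint_pos'].copy();J[0]+=.9   # swing aside to robot's right (start had larger J1)
move_joints(J);sleep(.3);s=sense();print(s['time_s'],s['position'])
q,d=camera("scene");X=cloud('scene',d)
q2,d2=camera('side');np.savez('f.npz',p=q,d=d,p2=q2,d2=d2)
cv2.imwrite('pics/m7.png',np.hstack([cv2.resize(q[190:340,200:400,::-1],(400,300),interpolation=cv2.INTER_CUBIC),cv2.resize(q2[100:400,200:500,::-1],(400,300),interpolation=cv2.INTER_CUBIC)]))
# carton top in tray frame
Y=X-T0;u=np.stack([Y@TX,Y@TY,Y@TZ],-1)
m=(abs(u[...,2]-.028)<.006)&(abs(u[...,1])<.045)&(abs(u[...,0])<.08)
v=u[m];print(len(v),'z',np.percentile(v[:,2],[10,50,90]).round(4),cv2.minAreaRect(v[:,:2].astype(np.float32)))
A=np.c_[v[:,:2],np.ones(len(v))];print('plane',np.linalg.lstsq(A,v[:,2],rcond=None)[0].round(3))
from scipy.optimize import least_squares
m=(X[...,2]>.075)&(X[...,2]<.112)&(q.max(-1)<70);Q=X[m];L=[]
for k in range(3):
    t=PH+k*2*np.pi/3;g=C+.12*np.array([np.cos(t),np.sin(t)]);L+=[(k,*a[:2]) for a in Q[np.hypot(*(Q[:,:2]-g).T)<.025]]
L=np.array(L);f=lambda t:np.hypot(L[:,1]-C[0]-.12*np.cos(t[0]+L[:,0]*2*np.pi/3),L[:,2]-C[1]-.12*np.sin(t[0]+L[:,0]*2*np.pi/3))-.01
print('deck',np.degrees(least_squares(f,[PH],loss='soft_l1',f_scale=.002).x))
```

```text
0.07200442571898921 [ 0.2 -0.6  0.3]
32.8167 [ 0.31467057 -0.29943583  0.33897437]
1019 z [0.0259 0.0289 0.0317] ((-0.0005471408367156982, 0.0012428201735019684), (0.06548614799976349, 0.1112685427069664), 89.88339233398438)
plane [ 0.002 -0.012  0.029]
deck [137.19038407]
```

View pics/m7.png

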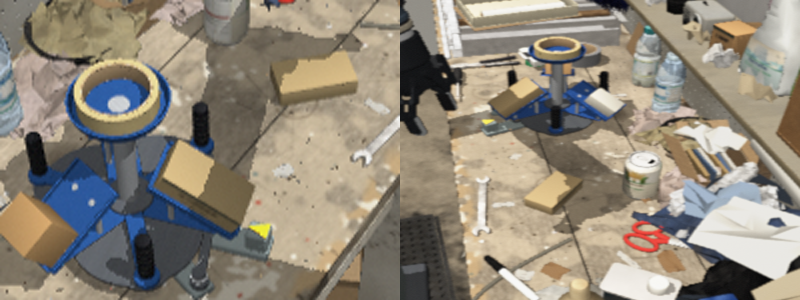

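The carton lies flat and lengthwise on the front tray (left panel (200,185)), against the lip. Its centre is within about 1.5 mm of the tray origin, the deck is at the stop, and everything else looks where it was.

```bash
python3 -c "
from rig import *
print(finish_job(),sense()['time_s'])"
```

```text
the job is handed in; nothing more can be done
the job is handed in; nothing more can be done
```

I turned the carousel 120° anticlockwise by grip_a, so the empty tray is at the yellow arrow. Then I picked up the rightmost carton, lowered it onto that tray, slid it down to the front lip, released it and handed the job in.

- **Carton:** the last scene picture shows it flat (top plane within 1° of the tray floor), lengthwise, and centred within about 1.5 mm of the tray origin. The lip stopped it after 7 mm of slide; I expected 8.
- **Carousel:** the deck reads 137.2° against 137.4° at the original stop, so it sits at its stop. I did not measure the roller arm itself; "clicked in" is inferred from that angle.
- **Other things on the bench:** in the views I checked by eye they look unmoved.
- **Time and forces:** about 33 s had gone by when I took the last pictures. The wrist-force readings I took stayed under about 16 N.
- **One retry:** the first slide to the lip stopped early on force noise, so I eased off the floor and repeated it.

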